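Check the depth of a hanger recess with a depth gauge

ROBOT

A 7-joint arm with a two-finger parallel gripper is mounted at the origin on the work surface. World frame = base frame: x ahead of the robot, y to its left, z up, the work surface at z = 0. Lengths are in m, angles in rad, forces in N, time in s.
With the tool pointing down it reaches from about 0.425 to 1.025 m from the base axis. Payload 3.6 kg.
Tool frame: the origin (TCP) lies midway between the tips of the shut fingers; the grasp point (between the pads) lies 19 mm behind it (manip.hold_point_z is the distance from the TCP to the grasp point, in m); y points along the fingers, z is the direction in which the jaws open and shut, and the axes are right-handed (so a half turn about y gives the same grasp; the last joint's range is limited). The gripper opens to 85 mm and grips with 20 to 120 N. Pads are 22 mm wide; open, the fingers measure 114 mm over their backs; the gripper's body (76 mm by 85 mm) begins 54 mm behind the grasp point. The pads swing forward as they close: fully open they stand 13 mm farther back than shut.
Start: joints at [1.212, 0.591, 0.048, 1.609, -0.033, 0.943, -0.034], TCP at [0.19, -0.7, 0.231] pointing down, gripper open.
Joint ranges: [-2.69, 2.69], [-0.47, 2.24], [-1.27, 1.36], [0.19, 2.51], [-1.53, 4.68], [0.08, 2.07], [-3.09, 3.09]. Speed limits (rad/s): [2.57, 2.57, 3.14, 3.14, 3.14, 3.14, 3.14].

INTERFACE

Orientations are given as a unit quaternion [x, y, z, w].
In Python, from workcell import manip gives the robot as it stands.
- The arm moves only by the tool servo_tool, never from a script. Its argument "rows" is a list that holds one entry, the list of rows, each a list of 7 numbers: the shift along the tool's x, y, z in m, then the turn, a rotation vector about the tool's x, y, z in rad, then the closure, from 0 (fully open) to 1 (shut). In form: [[[dx, dy, dz, rx, ry, rz, hand], ...]]. A call has 1 to 5 rows; each row is the pose to reach, as a shift and turn from the pose measured when the call began, along the tool's axes at that moment; what a row does not reach only later rows make up. A row lasts 1/10 s, in which the tool goes at most 50 mm and 8.59 degrees, less where a joint would pass 70% of its speed; a pose out of reach is approached as far as the arm can. A call with a gripper value outside its range is refused whole. The fingers move at their own pace and stop on an object; "newtons" is the grip in N (left out, the last holds). Time passes only in rows, so rows that repeat a pose let the fingers close. It gives the time, the measured TCP pose, the force and the opening at its end, in the units of the state.
- manip.get_state(): the state, without advancing time (a new reading comes with each control period).
- manip.read_camera(name): name is "side" or "top"; returns a dict with "frame" (400x640x3 uint8, blue, green, red), "K" (3x3 intrinsics, pixels), "world_to_cam" (4x4, takes a point from world to camera coordinates). Camera axes: x right, y down, z forward; pixel columns grow to the right and rows downward; lengths in m; the calibration is good to about 2 mm. A picture is of the moment at which its call begins. There is no depth.
- manip.close_job(): hands the job in, once; it reports no verdict.
The state is a dict: "time": time; "joint_pos": joint angles; "joint_velocities": joint speeds; "joint_torque": joint torques, N m; "tool_pos": TCP position; "tool_rot": TCP orientation; "wrist_force": force on the tool from outside, world axes, zero at the start; "torque": the same for the moment, N m; "gripper_width": finger opening in m.
Only numpy, scipy, OpenCV 4.12 (cv2) and the standard library are available. Lean on these libraries where they do the work, as an engineer would, in place of code of your own. Each camera call takes 0.05 s, during which the arm holds its last target.

TASK

The gilt picture frame lies face down; the hanger recess in one side of it is cut but still open. Check its depth: stand the depth gauge over that recess with its head flat on the back of the frame, gently press its blade down until it touches the bottom of the recess, then let go and leave the gauge standing there to be read. Do not shift the frame or disturb the other things on the bench.

Things in the scene. Friction and masses are not known exactly. Their poses are not given: they have to be found in the camera images.
- frame: Gilt picture frame face down on 4 mm felt, loose, 1.4 kg. Outside 240 (its x) x 300 (its y) x 30 mm thick: its flat raw-wood back lies at z = 0.034. Moulding 48 mm wide: outer 40 mm level back, inner 8 mm a rebate 14 mm lower. Its +y rail has a brass hanger plate let in flush; its -y rail has the open recess. Origin: middle of the frame, underside; z up.
- recess_floor (a point): Centre of the bottom of the open recess, in the middle of the 40 mm wide back of the frame's -y rail. The recess is a blind slot 40 mm long along this point's x (along the rail), 12 mm wide along its y, 13 mm deep; z up. Its mouth, level with the frame's back, is 13 mm above this point. Only thin wood is left above the gilding: it bears 20 N.
- gauge: Steel depth gauge standing on the bench. Its head is a bar 110 mm long (its x), 24 mm thick (its y), 18 mm tall over the middle 36 mm, 11 mm at the wings; 0.28 kg in all. Origin: centre of the head's flat underside; z up. Grasp the tall middle across the 24 mm; the blade stands up out of the middle, between the fingers.
- blade: Flat graduated blade of the gauge, 10 mm wide (gauge x), 3 mm thick (gauge y). It slides up and down through the head and stays where left (about 2 N friction). It starts drawn up, tip 1 to 7 mm above the head's underside; it can go 20 mm below it. Origin: middle of its lower end, the tip; axes as the gauge's.
- thumb_pad (a point): Centre of the top of the dark thumb pad on the upper end of the blade: 20 mm along the gauge's x, 12 mm along its y, 5 mm thick; always 44 mm above the blade's tip. Press here, straight down.
- hanger_plate: Spare brass keyhole plate 44 x 16 x 2.5 mm, lying on the felt inside the frame's opening; to be left alone. Origin: centre of its underside.
- bole_jar: Jar of red bole, 64 mm across, 75 mm tall, right of the gauge; to be left alone. Origin: centre of its underside.
- size_tin: Tin with an ochre label, 76 mm across, 100 mm tall, right of the gauge; to be left alone. Origin: centre of its underside.
- screwdriver: Screwdriver lying on the left of the bench; to be left alone.
- dust_brush: Dusting brush lying at the far right of the bench; to be left alone.
- screw_dish: Clear plastic dish of brass screws, 90 x 60 x 22 mm, on the left of the bench; to be left alone. Origin: centre of its underside.
There are look-alikes about, which are no part of the job. What is shaped like the gauge but green or orange is not meant.

How it is judged:
At the end, for the whole second after the job is handed in: The gauge stands at rest over the open recess, its head flat on the frame's back (underside within 2 mm of it, tilt under 0.06 rad), the blade inside the recess with its tip within 2 mm of the bottom; the frame is within 20 mm of where it lay (z of gauge in the frame of recess_floor between 0.0115 and 0.015 m and angle between gauge's own z axis and vertical below 0.06 rad and z of blade in the frame of recess_floor between -0.002 and 0.002 m and x of blade in the frame of recess_floor between -0.017 and 0.017 m and y of blade in the frame of recess_floor between -0.006 and 0.006 m and linear speed of each of gauge, blade below 0.01 m/s and distance of frame from where it was at the start of the episode below 0.02 m); the robot touches nothing.
It fails at once if the blade is pressed on the frame with more than 20 N (contact force between blade and frame above 20 N).
It fails at once if the frame is shifted by more than 20 mm (distance of frame from where it was at the start of the episode above 0.02 m).
It fails at once if another thing on the bench is moved by more than 20 mm (distance of any of hanger_plate, bole_jar, size_tin, screwdriver, dust_brush, screw_dish from where it was at the start of the episode above 0.02 m).
It also fails if it takes over 40 s, if anything falls off the work surface, if the arm or the gripper's body presses on something with over 40 N, if the wrist force passes 120 N, or if a joint passes its speed limit or range.

## Working session

There is one attempt and no reset: what is moved stays moved. The work goes in short steps, Python scripts to look and compute and a tool call to move; the robot and the scene stay as the last step left them, time stands still between calls to the robot, and variables do not carry over. Pictures are saved under pics/ and viewed, and the job is handed in when it is done.

Besides the shell and the picture viewer there is one more tool, called after ">>>" in YAML: its name, and indented under it one key for each argument. servo_tool: Moves the arm, as the interface text tells. Its arguments: {"type":"object","properties":{"rows":{"type":"array"},"newtons":{"type":"number"}},"required":["rows"]}

```bash
ls; mkdir -p pics; python3 - <<'E'
from workcell import manip
import cv2,numpy as np
print(manip.get_state(), manip.hold_point_z)
for n in("side","top"):
    r=manip.read_camera(n);cv2.imwrite(f"pics/{n}0.png",r["frame"]);print(n,np.array(r["K"]).tolist(),np.round(r["world_to_cam"],4).tolist())
E
```

```text
pics
{'time': 0.0, 'joint_pos': array([ 1.21248829,  0.59212685,  0.04830384,  1.6098376 , -0.03330689,
        0.94269991, -0.03374262]), 'joint_velocities': array([-0.00029549,  0.00067628,  0.00178404,  0.00077994, -0.00075691,
       -0.0012794 ,  0.00058556]), 'joint_torque': array([-2.06112636e-04, -5.48691201e+01,  1.54617626e+00, -1.98122746e+01,
        9.33886069e-03,  8.91864795e-03,  9.03272657e-07]), 'tool_pos': array([ 0.18953671, -0.69892141,  0.23012976]), 'tool_rot': array([-0.09351038,  0.70170325, -0.70012854,  0.09321156]), 'wrist_force': array([ 0.14939608,  0.31111717, -0.11168351]), 'torque': array([ 0.04207801, -0.00473311, -0.01927203]), 'gripper_width': 0.0851934819120858} 0.0187
side [[446.48569614014883, 0.0, 319.5016036033758], [0.0, 446.48569614014883, 199.66273051578236], [0.0, 0.0, 1.0]] [[-0.8277, -0.5611, -0.0096, 0.4184], [-0.4302, 0.6453, -0.6313, 0.2585], [0.3605, -0.5184, -0.7754, 1.2004], [0.0, 0.0, 0.0, 1.0]]
top [[471.70628438162123, 0.0, 319.5848735011569], [0.0, 471.70628438162123, 192.45711007416378], [0.0, 0.0, 1.0]] [[-0.023, -0.9997, 0.0062, 0.0183], [-0.9848, 0.0216, -0.1723, 0.541], [0.1721, -0.01, -0.985, 1.3821], [0.0, 0.0, 0.0, 1.0]]
```

View pics/side0.png

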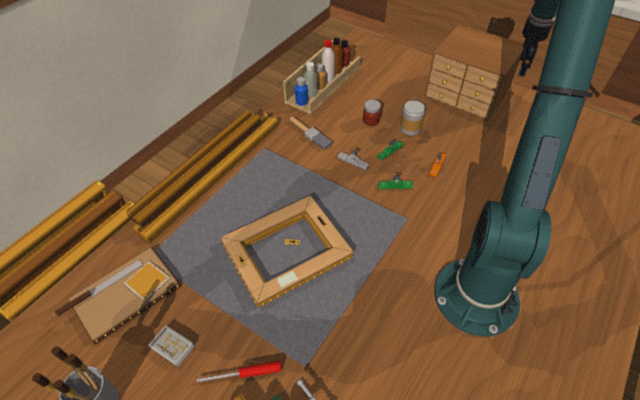

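View pics/top0.png

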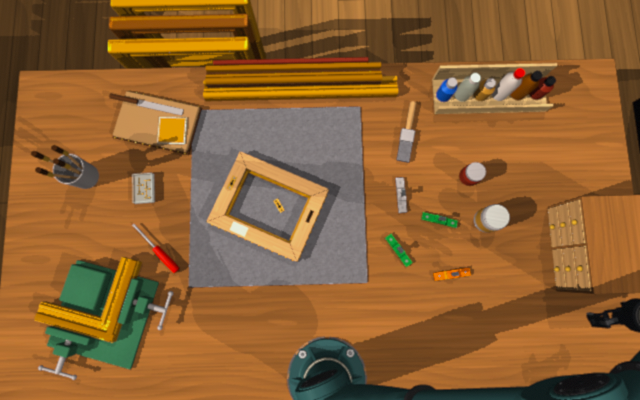

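Gauge candidates (top view): grey steel (401,195), green (440,219), green (398,250), orange (452,273). I choose the grey one. Recess candidates are the dark slot (309,216) and the brass plate (232,183). I'll check both pairs in crops.

```bash
python3 - <<'E'
import cv2,numpy as np
t=cv2.imread("pics/top0.png");s=cv2.imread("pics/side0.png")
f=lambda im,x,y,w,h,k:cv2.resize(im[y:y+h,x:x+w],None,fx=k,fy=k,interpolation=cv2.INTER_CUBIC)
cv2.imwrite("pics/c1.png",np.hstack([f(t,376,165,50,60,8),f(s,327,135,50,60,8)]))
cv2.imwrite("pics/c2.png",np.hstack([f(t,200,145,140,125,2.8),f(s,215,190,140,125,2.8)]))
cv2.imwrite("pics/c3.png",np.hstack([f(t,280,190,50,60,8),f(s,295,195,50,60,8)]))
E
```

```text
(no output)
```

View pics/c1.png

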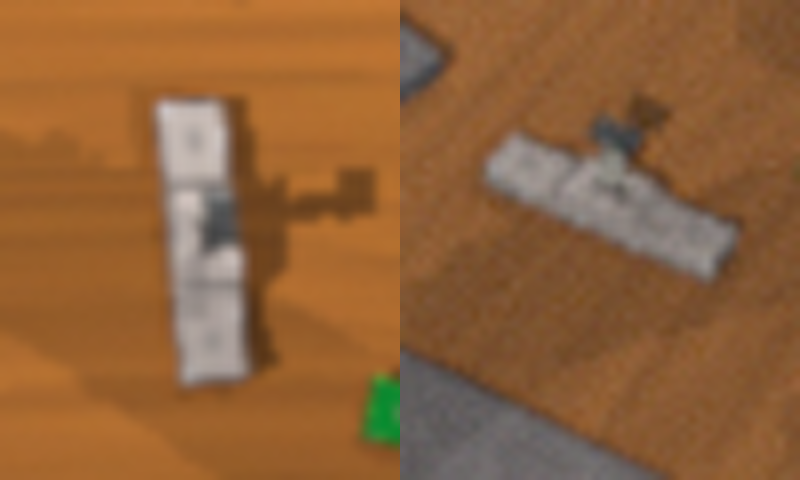

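View pics/c2.png

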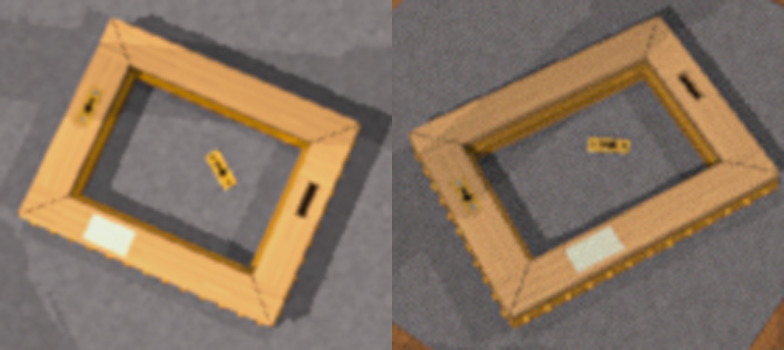

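View pics/c3.png

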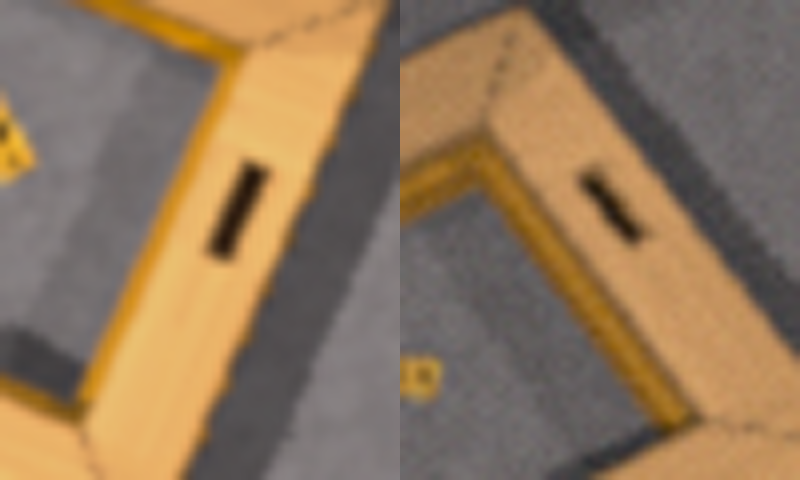

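```bash
cat > h.py <<'E'
import numpy as np, cv2
from scipy.optimize import least_squares
from scipy.spatial.transform import Rotation as R
K={'side':(446.4857,319.5016,199.6627),'top':(471.7063,319.5849,192.4571)}
T={'side':np.array([[-0.8277,-0.5611,-0.0096,0.4184],[-0.4302,0.6453,-0.6313,0.2585],[0.3605,-0.5184,-0.7754,1.2004]]),
'top':np.array([[-0.023,-0.9997,0.0062,0.0183],[-0.9848,0.0216,-0.1723,0.541],[0.1721,-0.01,-0.985,1.3821]])}
def proj(c,P):
    P=np.atleast_2d(P);q=P@T[c][:,:3].T+T[c][:,3];f,a,b=K[c];return q[:,:2]/q[:,2:]*f+[a,b]
def ray(c,uv,z):
    f,a,b=K[c];d=np.array([(uv[0]-a)/f,(uv[1]-b)/f,1]);Rm=T[c][:,:3];o=-Rm.T@T[c][:,3];d=Rm.T@d;return o+d*(z-o[2])/d[2]
def tri(uvs):
    return least_squares(lambda p:np.concatenate([proj(c,p)[0]-uv for c,uv in uvs.items()]),[.5,0,.05])
def w(x,y,th,P):
    c,s=np.cos(th),np.sin(th);P=np.atleast_2d(P).astype(float);return np.c_[x+c*P[:,0]-s*P[:,1],y+s*P[:,0]+c*P[:,1],P[:,2]]
E
python3 - <<'E'
from h import *
def src(p,ox,oy,k,sx=0): p=np.array(p,float);return np.c_[(p[:,0]-sx+.5)/k-.5+ox,(p[:,1]+.5)/k-.5+oy]
# frame corners: order A (top of img),B right,C bottom,D left ; recess rail is B-C (-y)
t=src([(113,17),(360,124),(272,327),(20,214)],200,145,2.8)
s=src([(665,15),(775,172),(515,318),(412,130)],215,190,2.8,392)
for i in range(4):
    print('top@z',ray('top',t[i],.034).round(4),'side',ray('side',s[[0,1,2,3][i]],.034).round(4))
rt=src([(248,160),(270,168),(230,260),(207,250)],280,190,8);rs=src([(580,175),(600,165),(650,237),(632,245)],295,195,8,400)
print('recess',ray('top',rt.mean(0),.034),ray('side',rs.mean(0),.034))
a,b=rt[:2].mean(0),rt[2:].mean(0);d=ray('top',a,.034)-ray('top',b,.034);print('slot dir top',d,np.degrees(np.arctan2(d[1],d[0])))
gt=src([(157,100),(228,98),(248,378),(180,383)],376,165,8)
for p in gt: print('gt',ray('top',p,.011).round(4))
gs=src([(485,175),(515,132),(740,232),(712,280)],327,135,8,400)
for p in gs: print('gs .011',ray('side',p,.011).round(4),'0',ray('side',p,0).round(4))
pt=src([(219,220)],376,165,8)[0];ps=src([(615,133)],327,135,8,400)[0];r=tri({'top':pt,'side':ps});print('pad',r.x,r.fun)
E
```

```text
top@z [0.6802 0.2497 0.034 ] side [ 0.5487 -0.0238  0.034 ]
top@z [ 0.5538 -0.0208  0.034 ] side [0.3403 0.0833 0.034 ]
top@z [0.3363 0.0786 0.034 ] side [0.4566 0.3526 0.034 ]
top@z [0.4632 0.3486 0.034 ] side [0.6781 0.2478 0.034 ]
recess [0.47255607 0.03849739 0.034     ] [0.47039114 0.04070016 0.034     ]
slot dir top [ 0.0343494 -0.0160058  0.       ] -24.98412327977936
gt [ 0.5912 -0.2318  0.011 ]
gt [ 0.5914 -0.2596  0.011 ]
gt [ 0.481  -0.2614  0.011 ]
gt [ 0.4796 -0.235   0.011 ]
gs .011 [ 0.5866 -0.2271  0.011 ] 0 [ 0.5923 -0.2364  0.    ]
gs .011 [ 0.5898 -0.256   0.011 ] 0 [ 0.5955 -0.2656  0.    ]
gs .011 [ 0.4794 -0.2581  0.011 ] 0 [ 0.484  -0.2677  0.    ]
gs .011 [ 0.4752 -0.2278  0.011 ] 0 [ 0.4798 -0.2371  0.    ]
pad [ 0.5364901  -0.24676975  0.04719955] [ 0.06264558  0.13139178 -0.15735289 -0.02828177]
```

```bash
cat > go.py <<'E'
# print tool-axes shift/rotvec to reach: target TCP x y z and yaw of jaw(z) axis deg
import sys;from h import *
from workcell import manip
def rel(x,y,z,jaw):
    s=manip.get_state();r=R.from_quat(s['tool_rot']);p=s['tool_pos']
    zz=np.array([np.cos(np.radians(jaw)),np.sin(np.radians(jaw)),0]);yy=np.array([0,0,-1.]);xx=np.cross(yy,zz)
    Rt=R.from_matrix(np.c_[xx,yy,zz])
    print('t',round(s['time'],2),'pos',p.round(4),'w',round(s['gripper_width'],4),'F',s['wrist_force'].round(2),'q',s['joint_pos'].round(2))
    print('axes',r.as_matrix().round(2).tolist())
    print('shift',(r.inv().apply(np.array([x,y,z])-p)).round(4),'rot',(r.inv()*Rt).as_rotvec().round(4))
if __name__=='__main__': rel(*map(float,sys.argv[1:]))
E
python3 go.py .5365 -.2465 .13 91.2; python3 go.py .5365 -.2465 .13 -88.8
```

```text
t 0.1 pos [ 0.1895 -0.699   0.2302] w 0.0854 F [ 0.48  0.28 -0.2 ] q [ 1.21  0.59  0.05  1.61 -0.03  0.94 -0.03]
axes [[-0.97, -0.0, 0.26], [-0.26, 0.0, -0.97], [0.0, -1.0, -0.0]]
shift [-0.4533  0.1009 -0.3457] rot [ 6.0000e-04 -2.8977e+00 -3.0000e-03]
t 0.1 pos [ 0.1895 -0.699   0.2302] w 0.0854 F [ 0.48  0.28 -0.2 ] q [ 1.21  0.59  0.05  1.61 -0.03  0.94 -0.03]
axes [[-0.97, -0.0, 0.26], [-0.26, 0.0, -0.97], [0.0, -1.0, -0.0]]
shift [-0.4533  0.1009 -0.3457] rot [0.0021 0.2439 0.0004]
```

>>> servo_tool:
  rows:
    - [[-0.05,0,-0.038,0,0.05,0,0.5],[-0.1,0,-0.076,0,0.1,0,0.5],[-0.15,0,-0.114,0,0.15,0,0.5],[-0.2,0,-0.152,0,0.2,0,0.5],[-0.25,0,-0.19,0,0.244,0,0.5]]
  newtons: 30

```text
time: 0.6
tool_pos: [0.3425, -0.4993, 0.2302]
tool_rot: [-0.007, 0.708, -0.706, 0.006]
wrist_force: [0.6, 0.3, 0.9]
gripper_width: 0.0427
```

```bash
python3 go.py .5365 -.2465 .13 -88.8
```

```text
t 0.6 pos [ 0.3425 -0.4993  0.2302] w 0.0427 F [0.57 0.34 0.92] q [ 0.82  0.44  0.1   1.89 -0.06  0.81 -0.6 ]
axes [[-1.0, -0.0, 0.02], [-0.02, 0.0, -1.0], [0.0, -1.0, -0.0]]
shift [-0.1987  0.1006 -0.2489] rot [ 0.0026 -0.0023  0.0009]
```

>>> servo_tool:
  rows:
    - [[-0.04,0,-0.05,0,0,0,0.5],[-0.08,0,-0.1,0,0,0,0.5],[-0.12,0.0,-0.15,0,0,0,0.5],[-0.16,0.02,-0.2,0,0,0,0.5],[-0.199,0.05,-0.249,0.003,-0.002,0.001,0.5]]

```text
time: 1.1
tool_pos: [0.4935, -0.304, 0.2061]
tool_rot: [0.007, -0.706, 0.708, -0.008]
wrist_force: [0.6, -0.8, -0.2]
gripper_width: 0.0428
```

>>> servo_tool:
  rows:
    - [[-0.02,0.03,-0.02,0,0,0,0.5],[-0.05,0.045,-0.05,0,0,0,0.5]]

```text
time: 1.3
tool_pos: [0.541, -0.2521, 0.1591]
tool_rot: [0.007, -0.707, 0.707, -0.007]
wrist_force: [-0.3, -0.6, -0.4]
gripper_width: 0.0422
```

```bash
python3 go.py .5365 -.2465 .07 -88.8
```

```text
t 1.3 pos [ 0.541  -0.2521  0.1591] w 0.0422 F [-0.27 -0.63 -0.37] q [ 0.32  0.52  0.06  1.96 -0.04  0.66 -1.15]
axes [[-1.0, -0.0, 0.02], [-0.02, -0.0, -1.0], [0.0, -1.0, 0.0]]
shift [ 0.0043  0.0891 -0.0058] rot [-0.0011 -0.0011  0.0013]
```

Down above the pad, then look.

>>> servo_tool:
  rows:
    - [[0.004,0.02,-0.006,0,0,0,0.5],[0.004,0.05,-0.006,0,0,0,0.5],[0.004,0.08,-0.006,0,0,0,0.5],[0.004,0.08,-0.006,0,0,0,0.5]]

```text
time: 1.7
tool_pos: [0.5337, -0.2446, 0.0754]
tool_rot: [-0.011, 0.708, -0.706, 0.004]
wrist_force: [0.1, 0.4, 0.9]
gripper_width: 0.0426
```

```bash
python3 go.py .5365 -.2465 .004 -88.8; python3 - <<'E'
from workcell import manip
import cv2,numpy as np
f=lambda im,x,y,w,h,k:cv2.resize(im[y:y+h,x:x+w],None,fx=k,fy=k,interpolation=cv2.INTER_CUBIC)
t=manip.read_camera("top")["frame"];s=manip.read_camera("side")["frame"]
cv2.imwrite("pics/a1.png",np.hstack([f(t,350,145,100,120,4),f(s,302,95,100,120,4)]))
E
```

```text
t 1.7 pos [ 0.5337 -0.2446  0.0754] w 0.0426 F [0.12 0.41 0.86] q [ 0.32  0.64  0.04  2.02 -0.05  0.49 -1.15]
axes [[-1.0, -0.01, 0.02], [-0.02, 0.0, -1.0], [0.01, -1.0, -0.0]]
shift [-0.0034  0.0714  0.0021] rot [ 0.0023 -0.0004  0.0094]
```

View pics/a1.png

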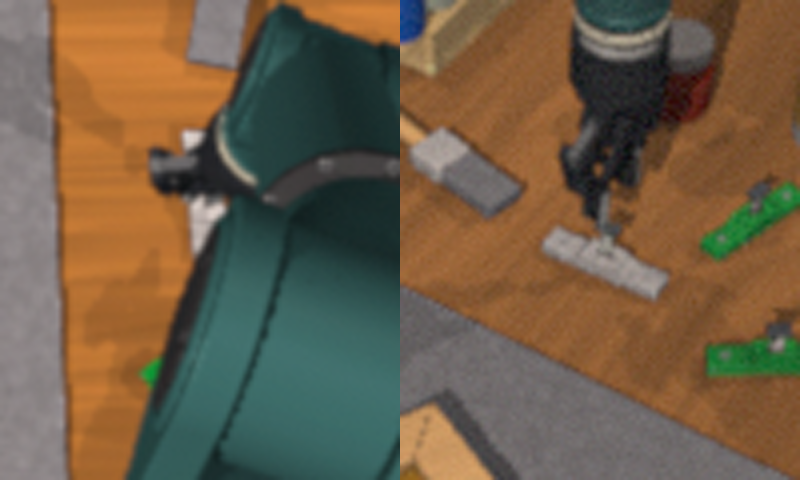

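The fingers straddle the blade (pad at about (605,225) in the side crop). I'll descend with trim.

>>> servo_tool:
  rows:
    - [[-0.003,0.02,0.002,0.002,0,0.009,0.5],[-0.003,0.04,0.002,0.002,0,0.009,0.5],[-0.003,0.055,0.002,0.002,0,0.009,0.5],[-0.003,0.066,0.002,0.002,0,0.009,0.5],[-0.003,0.066,0.002,0.002,0,0.009,0.5]]

```text
time: 2.3
tool_pos: [0.5389, -0.2481, 0.0123]
tool_rot: [0.005, -0.706, 0.708, -0.009]
wrist_force: [0.3, -0.1, -0.6]
gripper_width: 0.0431
```

```bash
python3 go.py .5365 -.2465 .004 -88.8
```

```text
t 2.3 pos [ 0.5389 -0.2481  0.0123] w 0.0431 F [ 0.31 -0.07 -0.58] q [ 0.33  0.74  0.03  2.03 -0.06  0.36 -1.14]
axes [[-1.0, 0.01, 0.02], [-0.02, -0.0, -1.0], [-0.01, -1.0, 0.0]]
shift [ 0.0024  0.0083 -0.0017] rot [-0.002  -0.0013 -0.0051]
```

>>> servo_tool:
  rows:
    - [[0.002,0.004,-0.001,-0.002,-0.001,-0.005,0.5],[0.002,0.008,-0.001,-0.002,-0.001,-0.005,0.5],[0.002,0.008,-0.001,-0.002,-0.001,-0.005,0.5]]

```text
time: 2.6
tool_pos: [0.5369, -0.2471, 0.0042]
tool_rot: [0.007, -0.707, 0.707, -0.007]
wrist_force: [-0.2, 0.3, -1.2]
gripper_width: 0.0424
```

```bash
for i in 1 2 3; do python3 go.py .5365 -.2465 .004 -88.8; done
```

```text
t 2.6 pos [ 0.5369 -0.2471  0.0042] w 0.0424 F [-0.22  0.35 -1.24] q [ 0.33  0.76  0.03  2.03 -0.06  0.35 -1.14]
axes [[-1.0, 0.0, 0.02], [-0.02, -0.0, -1.0], [0.0, -1.0, 0.0]]
shift [ 0.0003  0.0002 -0.0006] rot [-0.     -0.0003  0.    ]
t 2.6 pos [ 0.5369 -0.2471  0.0042] w 0.0424 F [-0.22  0.35 -1.24] q [ 0.33  0.76  0.03  2.03 -0.06  0.35 -1.14]
axes [[-1.0, 0.0, 0.02], [-0.02, -0.0, -1.0], [0.0, -1.0, 0.0]]
shift [ 0.0003  0.0002 -0.0006] rot [-0.     -0.0003  0.    ]
t 2.6 pos [ 0.5369 -0.2471  0.0042] w 0.0424 F [-0.22  0.35 -1.24] q [ 0.33  0.76  0.03  2.03 -0.06  0.35 -1.14]
axes [[-1.0, 0.0, 0.02], [-0.02, -0.0, -1.0], [0.0, -1.0, 0.0]]
shift [ 0.0003  0.0002 -0.0006] rot [-0.     -0.0003  0.    ]
```

>>> servo_tool:
  rows:
    - [[0,0,0,0,0,0,0.7],[0,0,0,0,0,0,1],[0,0,0,0,0,0,1],[0,0,0,0,0,0,1],[0,0,0,0,0,0,1]]
  newtons: 50

```text
time: 3.1
tool_pos: [0.5372, -0.2472, 0.0047]
tool_rot: [0.007, -0.707, 0.707, -0.008]
wrist_force: [0.1, 0.5, 5.9]
gripper_width: 0.0229
```

```bash
python3 go.py .5365 -.2465 .15 -88.8
```

```text
t 3.1 pos [ 0.5372 -0.2472  0.0047] w 0.0229 F [0.12 0.54 5.89] q [ 0.33  0.76  0.03  2.03 -0.06  0.35 -1.14]
axes [[-1.0, 0.0, 0.02], [-0.02, -0.0, -1.0], [-0.0, -1.0, 0.0]]
shift [ 0.0006 -0.1453 -0.0007] rot [-0.0003 -0.0003 -0.0007]
```

>>> servo_tool:
  rows:
    - [[0,-0.02,0,0,0,0,1],[0,-0.05,0,0,0,0,1],[0,-0.09,0,0,0,0,1],[0,-0.11,0,0,0,0,1]]

```text
time: 3.5
tool_pos: [0.5377, -0.2476, 0.1167]
tool_rot: [0.006, -0.707, 0.708, -0.008]
wrist_force: [1.8, -0.0, -3.0]
gripper_width: 0.0225
```

```bash
python3 go.py .4715 .0396 .115 -115.2; python3 - <<'E'
from workcell import manip
import cv2,numpy as np
f=lambda im,x,y,w,h,k:cv2.resize(im[y:y+h,x:x+w],None,fx=k,fy=k,interpolation=cv2.INTER_CUBIC)
s=manip.read_camera("side")["frame"]
cv2.imwrite("pics/a2.png",f(s,302,45,120,150,4))
E
```

```text
t 3.5 pos [ 0.5377 -0.2476  0.1167] w 0.0225 F [ 1.8  -0.04 -2.99] q [ 0.32  0.58  0.05  2.   -0.05  0.56 -1.15]
axes [[-1.0, 0.0, 0.02], [-0.02, -0.0, -1.0], [-0.0, -1.0, 0.0]]
shift [ 0.0604  0.0012 -0.2885] rot [-0.0006  0.4603 -0.0031]
```

View pics/a2.png

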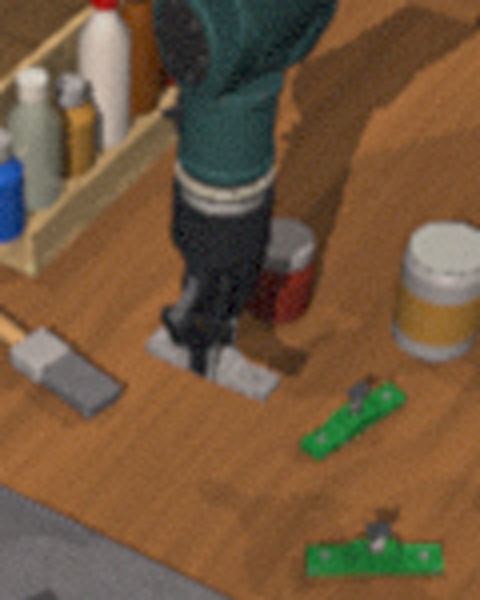

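>>> servo_tool:
  rows:
    - [[0.008,0,-0.04,0,0.06,0,1],[0.018,0,-0.085,0,0.14,0,1],[0.028,0,-0.13,0,0.22,0,1],[0.037,0,-0.175,0,0.3,0,1],[0.047,0,-0.22,0,0.38,0,1]]

```text
time: 4.05
tool_pos: [0.4863, -0.0277, 0.117]
tool_rot: [-0.13, -0.695, 0.696, 0.126]
wrist_force: [0.9, 1.9, -2.2]
gripper_width: 0.0227
```

```bash
python3 go.py .473 .039 .07 -115.2
```

```text
t 4.05 pos [ 0.4863 -0.0277  0.117 ] w 0.0227 F [ 0.92  1.9  -2.18] q [-0.18  0.49  0.18  2.23 -0.2   0.43 -1.77]
axes [[-0.93, 0.01, -0.36], [0.36, -0.0, -0.93], [-0.01, -1.0, 0.0]]
shift [ 0.0364  0.0467 -0.0576] rot [-0.0007  0.0763 -0.0058]
```

>>> servo_tool:
  rows:
    - [[0.018,0,-0.03,0,0.04,0,1],[0.036,0.01,-0.058,0,0.076,-0.003,1],[0.036,0.025,-0.058,0,0.076,-0.003,1],[0.036,0.035,-0.058,0,0.076,-0.003,1],[0.036,0.035,-0.058,0,0.076,-0.003,1]]

```text
time: 4.55
tool_pos: [0.472, 0.0385, 0.08]
tool_rot: [-0.154, -0.689, 0.691, 0.155]
wrist_force: [-0.2, -0.3, -2.1]
gripper_width: 0.0225
```

```bash
python3 go.py .473 .039 .05 -115.2; python3 - <<'E'
from workcell import manip
import cv2,numpy as np
f=lambda im,x,y,w,h,k:cv2.resize(im[y:y+h,x:x+w],None,fx=k,fy=k,interpolation=cv2.INTER_CUBIC)
t=manip.read_camera("top")["frame"];s=manip.read_camera("side")["frame"]
cv2.imwrite("pics/a3t.png",t);cv2.imwrite("pics/a3s.png",s)
cv2.imwrite("pics/a3.png",np.hstack([f(t,260,165,80,110,5),f(s,285,160,80,110,5)]))
E
```

```text
t 4.55 pos [0.472  0.0385 0.08  ] w 0.0225 F [-0.17 -0.28 -2.07] q [-0.31  0.55  0.17  2.28 -0.27  0.33 -1.92]
axes [[-0.9, -0.0, -0.43], [0.43, -0.0, -0.9], [0.0, -1.0, 0.0]]
shift [-0.0007  0.03   -0.001 ] rot [-0.0033 -0.0003  0.0002]
```

View pics/a3.png

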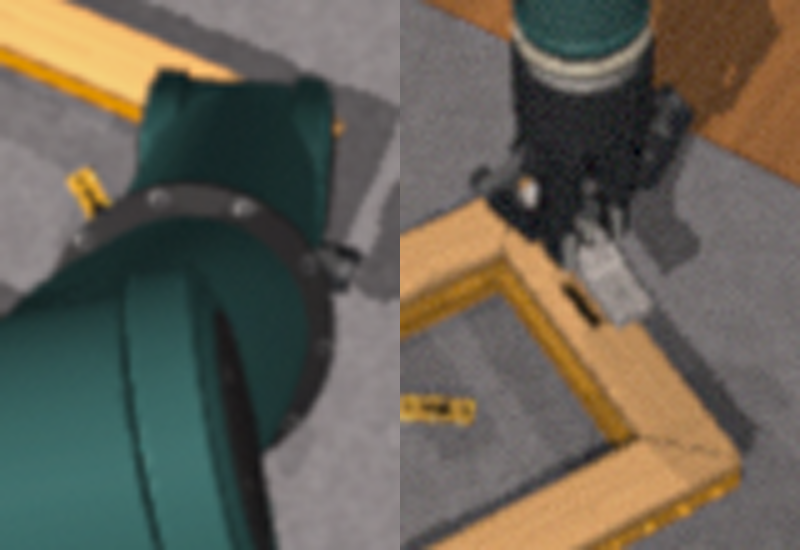

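```bash
python3 - <<'E'
from h import *
import cv2
s=cv2.imread('pics/a3s.png')
th=np.radians(-25.2);c=w(.472,.0385,th,[[0,0,0]])[0]
pts=[]
for off in(0,-.003):
  P=w(.472,.0385,th,[[-.055+off,y,.0753+z] for y in(-.012,.012) for z in(0,.011)])
  print(off,((proj('side',P)-[285,160]+.5)*5-.5+[400,0]).round(1).tolist())
im=cv2.resize(s[190:250,305:365],None,fx=10,fy=10,interpolation=cv2.INTER_CUBIC)
B=w(.472,.0385,th,[[x,y,.0753+z] for x in(-.055,-.018,0.055) for y in(-.012,.012) for z in(0,.011)])
S=w(.4715,.0396,th,[[x,y,.034] for x in(-.02,.02) for y in(-.006,.006)])
for u,col in((proj('side',B),(0,0,255)),(proj('side',S),(255,0,0))):
  for q in u: cv2.circle(im,tuple(int(v) for v in ((q-[305,190]+.5)*10-.5)),3,col,-1)
cv2.imwrite('pics/a4.png',im)
E
```

```text
0 [[651.7, 314.0], [652.0, 302.4], [615.5, 331.7], [615.6, 320.2]]
-0.003 [[654.5, 317.7], [654.9, 306.1], [618.3, 335.5], [618.4, 324.0]]
```

View pics/a4.png

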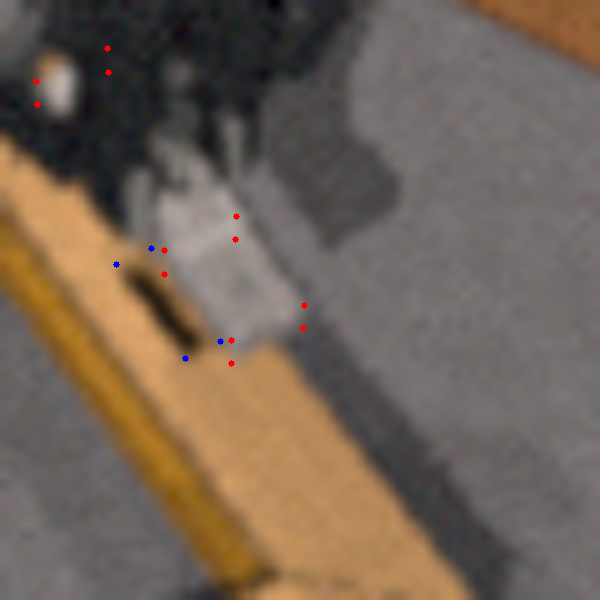

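>>> servo_tool:
  rows:
    - [[-0.001,0.012,-0.001,-0.003,0,0,1],[-0.001,0.025,-0.001,-0.003,0,0,1],[-0.001,0.036,-0.001,-0.003,0,0,1],[-0.001,0.036,-0.001,-0.003,0,0,1],[-0.001,0.036,-0.001,-0.003,0,0,1]]

```text
time: 5.15
tool_pos: [0.4746, 0.0379, 0.045]
tool_rot: [0.156, 0.69, -0.69, -0.155]
wrist_force: [0.3, -0.2, -3.0]
gripper_width: 0.0227
```

```bash
python3 go.py .473 .039 .0387 -115.2; cat > ov.py <<'E'
from h import *
from workcell import manip
import cv2,sys
st=manip.get_state();p=st['tool_pos'];zz=R.from_quat(st['tool_rot']).as_matrix()[:,2];th=np.arctan2(zz[1],zz[0])+np.pi/2
gx,gy,gz=p[0],p[1],p[2]-.0047
s=manip.read_camera('side')['frame'];cv2.imwrite('pics/%s_raw.png'%sys.argv[1],s)
im=cv2.resize(s[180:260,295:365],None,fx=8,fy=8,interpolation=cv2.INTER_CUBIC)
im0=im.copy()
def poly(P,col):
  u=((proj('side',P)-[295,180]+.5)*8-.5).astype(np.int32);cv2.polylines(im,[u],True,col,1)
sq=[(-1,-1),(1,-1),(1,1),(-1,1)]
for z in(0,.011): poly(w(gx,gy,th,[[a*.055,b*.012,gz+z] for a,b in sq]),(0,0,255))
poly(w(.4715,.0396,np.radians(-25.2),[[a*.02,b*.006,.034] for a,b in sq]),(255,0,0))
for f in [(.4505+.0,0)]: pass
cx,cy=.5072,.1640
poly([[.679,.2485,.034],[.5512,-.0223,.034],[.3383,.081,.034],[.4599,.3506,.034]],(0,255,0))
cv2.imwrite('pics/%s.png'%sys.argv[1],np.hstack([im0[:, :400],im[:,:400]]) if 0 else im)
E
python3 ov.py a5
```

```text
t 5.15 pos [0.4746 0.0379 0.045 ] w 0.0227 F [ 0.3  -0.16 -3.05] q [-0.27  0.62  0.12  2.28 -0.29  0.25 -1.9 ]
axes [[-0.9, 0.0, -0.43], [0.43, 0.0, -0.9], [-0.0, -1.0, -0.0]]
shift [ 0.0019  0.0063 -0.0004] rot [ 0.0009 -0.0028 -0.0018]
```

View pics/a5.png

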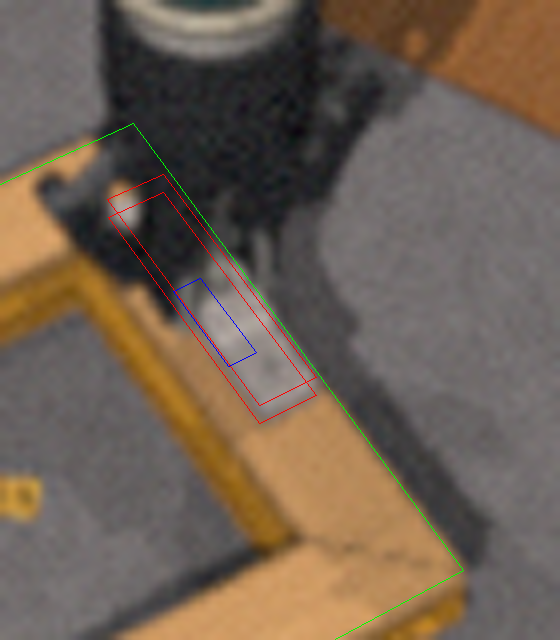

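>>> servo_tool:
  rows:
    - [[0.002,0.002,-0.0005,0.001,-0.003,-0.002,1],[0.002,0.004,-0.0005,0.001,-0.003,-0.002,1],[0.002,0.0055,-0.0005,0.001,-0.003,-0.002,1],[0.002,0.0065,-0.0005,0.001,-0.003,-0.002,1],[0.002,0.0065,-0.0005,0.001,-0.003,-0.002,1]]

```text
time: 5.7
tool_pos: [0.4732, 0.0393, 0.0388]
tool_rot: [0.154, 0.69, -0.69, -0.154]
wrist_force: [-0.1, -0.3, -2.6]
gripper_width: 0.0225
```

```bash
python3 go.py .473 .039 .0387 -115.2
```

```text
t 5.7 pos [0.4732 0.0393 0.0388] w 0.0225 F [-0.13 -0.27 -2.59] q [-0.26  0.63  0.12  2.29 -0.3   0.24 -1.89]
axes [[-0.91, 0.0, -0.43], [0.43, 0.0, -0.91], [-0.0, -1.0, -0.0]]
shift [0.0001 0.0001 0.0004] rot [ 0.0003  0.0006 -0.0004]
```

>>> servo_tool:
  rows:
    - [[0,0.0005,0,0,0,0,1],[0,0.001,0,0,0,0,1],[0,0.001,0,0,0,0,1]]

```text
time: 6.0
tool_pos: [0.4733, 0.0393, 0.0387]
tool_rot: [0.154, 0.69, -0.69, -0.154]
wrist_force: [-1.7, 0.4, 8.6]
gripper_width: 0.0228
```

>>> servo_tool:
  rows:
    - [[0,0,0,0,0,0,0.65],[0,0,0,0,0,0,0.55],[0,0,0,0,0,0,0.5],[0,0,0,0,0,0,0.5]]

```text
time: 6.4
tool_pos: [0.4734, 0.0393, 0.0386]
tool_rot: [0.154, 0.69, -0.69, -0.154]
wrist_force: [-0.2, -0.0, 0.3]
gripper_width: 0.0428
```

>>> servo_tool:
  rows:
    - [[0,-0.02,0,0,0,0,0.5],[0,-0.06,0,0,0,0,0.5],[0,-0.1,0,0,0,0,0.5]]

```text
time: 6.7
tool_pos: [0.4724, 0.0391, 0.139]
tool_rot: [-0.154, -0.69, 0.69, 0.155]
wrist_force: [0.9, 0.1, -0.0]
gripper_width: 0.0425
```

```bash
python3 ov.py a6; python3 go.py .473 .039 .1 -115.2
```

```text
t 6.75 pos [0.4761 0.0393 0.1444] w 0.0431 F [-0.14  0.47  2.41] q [-0.37  0.43  0.25  2.24 -0.23  0.48 -1.95]
axes [[-0.9, 0.01, -0.43], [0.43, 0.0, -0.9], [-0.01, -1.0, -0.01]]
shift [0.003  0.0444 0.0018] rot [ 0.0057 -0.0005 -0.007 ]
```

View pics/a6.png

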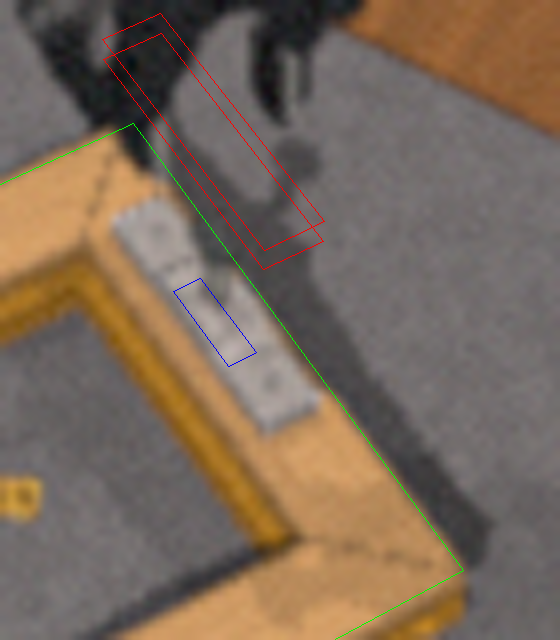

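>>> servo_tool:
  rows:
    - [[0,-0.01,0.04,0,0,0,0.8],[0,-0.02,0.09,0,0,0,1],[0,-0.02,0.14,0,0,0,1],[0,-0.02,0.19,0,0,0,1],[0,-0.02,0.22,0,0,0,1]]

```text
time: 7.25
tool_pos: [0.3798, -0.1625, 0.1633]
tool_rot: [0.158, 0.691, -0.689, -0.153]
wrist_force: [0.3, 0.3, 0.3]
gripper_width: -0.0002
```

```bash
python3 - <<'E'
from workcell import manip
import cv2,numpy as np
f=lambda im,x,y,w,h,k:cv2.resize(im[y:y+h,x:x+w],None,fx=k,fy=k,interpolation=cv2.INTER_CUBIC)
t=manip.read_camera("top")["frame"];s=manip.read_camera("side")["frame"]
cv2.imwrite("pics/b1t.png",t);cv2.imwrite("pics/b1s.png",s)
cv2.imwrite("pics/b1.png",np.hstack([f(t,280,180,50,70,8),f(s,300,195,50,70,8)]))
E
```

```text
(no output)
```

View pics/b1.png

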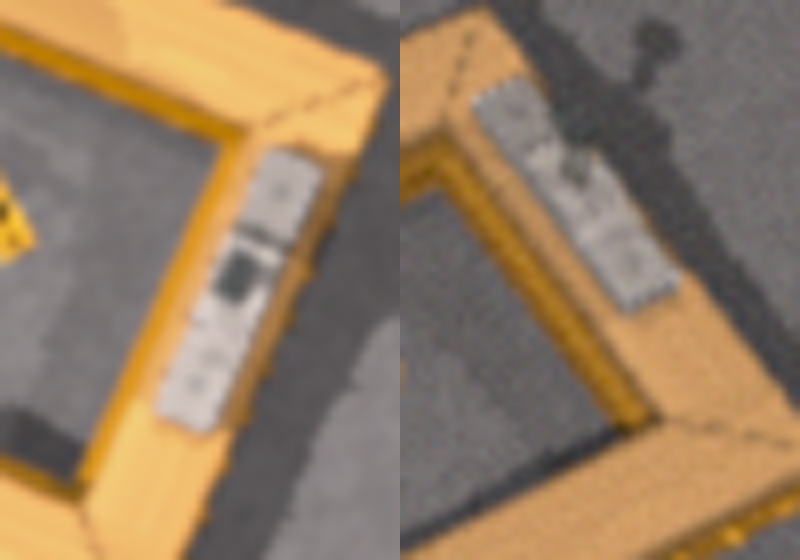

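```bash
python3 - <<'E'
from h import *
def src(p,ox,oy,k,sx=0): p=np.array(p,float);return np.c_[(p[:,0]-sx+.5)/k-.5+ox,(p[:,1]+.5)/k-.5+oy]
gt=src([(265,146),(327,162),(212,434),(152,417)],280,180,8)
P=np.array([ray('top',p,.045) for p in gt]);print(P.round(4)); print('head top',P.mean(0))
d=P[:2].mean(0)-P[2:].mean(0);print(np.degrees(np.arctan2(d[1],d[0])),np.hypot(*d[:2]))
gs=src([(470,100),(525,76),(683,278),(632,313)],300,195,8,400)
Q=np.array([ray('side',p,.042) for p in gs]);print('head side',Q.mean(0))
r=tri({'top':src([(238,277)],280,180,8)[0],'side':src([(577,165)],300,195,8,400)[0]});print('pad',r.x,r.fun)
ex=np.array([np.cos(np.radians(-25.2)),np.sin(np.radians(-25.2))]);ey=np.array([-ex[1],ex[0]])
for n,g,s in(('top',P.mean(0),(.4726,.0385)),('side',Q.mean(0),(.4704,.0407)),('pad',r.x,(.4715,.0396))):
  dd=g[:2]-s;print(n,dd@ex,dd@ey)
E
python3 go.py .4715 .038 .1 -115.2
```

```text
[[0.5256 0.0274 0.045 ]
 [0.519  0.0041 0.045 ]
 [0.4171 0.0494 0.045 ]
 [0.424  0.0717 0.045 ]]
head top [0.47141029 0.03812721 0.045     ]
-23.773215517606495 0.11118050039409079
head side [0.47111804 0.03938006 0.042     ]
pad [0.47334949 0.03775807 0.05381757] [ 0.23730768  0.47658311 -0.51348632 -0.0974133 ]
top -0.0009177497972481681 -0.000843864962817024
side 0.0012117087573018201 -0.0008885901276453935
pad 0.0024577260531252415 -0.0008791524645230485
t 7.35 pos [ 0.3794 -0.1637  0.1633] w 0.0 F [ 0.2   1.19 -0.83] q [ 0.09  0.33  0.26  2.36 -0.19  0.46 -1.51]
axes [[-0.9, 0.01, -0.43], [0.43, 0.0, -0.9], [-0.01, -1.0, -0.0]]
shift [ 0.0051  0.0641 -0.2214] rot [ 0.0041 -0.0098 -0.0066]
```

```bash
python3 - <<'E'
from h import *
import cv2
for z in(.076,.081):print(((proj('side',[.4715,.0388,z])-[300,195]+.5)*8)+[400,0],((proj('top',[.4715,.0388,z])-[280,180]+.5)*8))
u=np.array([(238-.0+.5)/8-.5+280,(277+.5)/8-.5+180]);print(ray('top',u,.081))
E
python3 go.py .472 .0385 .11 -115.2
```

```text
[[575.61101875 131.80544049]] [[236.77332483 278.77324325]]
[[575.52482058 123.3206559 ]] [[236.5591254  277.04625357]]
[0.47130858 0.03808543 0.081     ]
t 7.35 pos [ 0.3794 -0.1637  0.1633] w 0.0 F [ 0.2   1.19 -0.83] q [ 0.09  0.33  0.26  2.36 -0.19  0.46 -1.51]
axes [[-0.9, 0.01, -0.43], [0.43, 0.0, -0.9], [-0.01, -1.0, -0.0]]
shift [ 0.0048  0.0542 -0.2222] rot [ 0.0041 -0.0098 -0.0066]
```

>>> servo_tool:
  rows:
    - [[0.001,0,-0.05,0,0,0,1],[0.002,0,-0.1,0,0,0,1],[0.003,0,-0.15,0,0,0,1],[0.005,0.01,-0.2,0.004,-0.01,-0.007,1],[0.005,0.03,-0.222,0.004,-0.01,-0.007,1]]
  newtons: 20

```text
time: 7.85
tool_pos: [0.4754, 0.045, 0.1348]
tool_rot: [0.153, 0.692, -0.689, -0.15]
wrist_force: [0.2, -0.0, -0.1]
gripper_width: -0.0001
```

>>> servo_tool:
  rows:
    - [[0,0,0,0,0,0,1],[0,0,0,0,0,0,1]]

```text
time: 8.05
tool_pos: [0.4752, 0.0463, 0.1345]
tool_rot: [0.152, 0.692, -0.689, -0.149]
wrist_force: [-0.1, -0.6, 0.8]
gripper_width: -0.0001
```

```bash
python3 go.py .472 .0385 .1 -115.2
```

```text
t 8.05 pos [0.4752 0.0463 0.1345] w -0.0001 F [-0.12 -0.63  0.85] q [-0.37  0.45  0.23  2.24 -0.23  0.46 -1.95]
axes [[-0.91, 0.0, -0.42], [0.42, 0.0, -0.91], [-0.0, -1.0, -0.0]]
shift [-0.0003  0.0344  0.0086] rot [ 0.005   0.0113 -0.0027]
```

>>> servo_tool:
  rows:
    - [[0,0.01,0.0086,0.005,0.011,-0.003,1],[0,0.025,0.0086,0.005,0.011,-0.003,1],[0,0.036,0.0086,0.005,0.011,-0.003,1],[0,0.036,0.0086,0.005,0.011,-0.003,1],[0,0.036,0.0086,0.005,0.011,-0.003,1]]

```text
time: 8.55
tool_pos: [0.4713, 0.0375, 0.0984]
tool_rot: [-0.154, -0.69, 0.69, 0.155]
wrist_force: [0.9, 0.3, 0.3]
gripper_width: 0.0001
```

```bash
python3 go.py .472 .0385 .085 -115.2; python3 ov.py b2
```

```text
t 8.55 pos [0.4713 0.0375 0.0984] w 0.0001 F [0.88 0.28 0.3 ] q [-0.32  0.52  0.19  2.27 -0.26  0.38 -1.92]
axes [[-0.9, -0.0, -0.43], [0.43, -0.0, -0.9], [0.0, -1.0, 0.0]]
shift [-0.0002  0.0134 -0.0012] rot [-0.0007 -0.0015  0.0008]
```

View pics/b2.png

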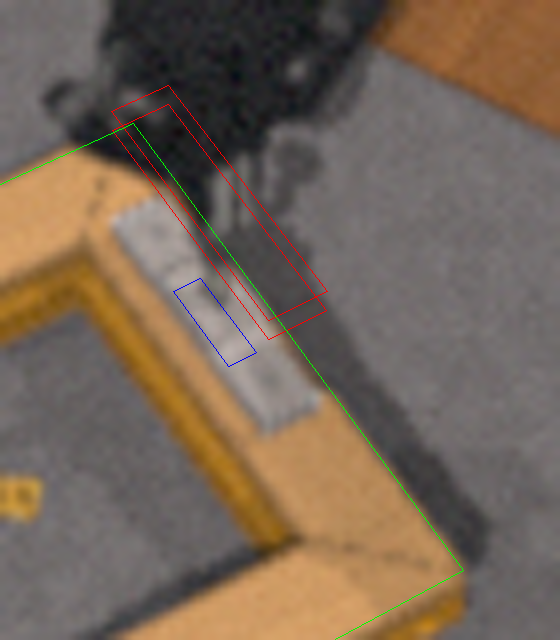

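>>> servo_tool:
  rows:
    - [[0,0.005,-0.001,0,0,0,1],[0,0.009,-0.001,0,0,0,1],[0,0.012,-0.001,0,0,0,1],[0,0.012,-0.001,0,0,0,1]]

```text
time: 9.0
tool_pos: [0.4719, 0.0389, 0.0863]
tool_rot: [-0.154, -0.69, 0.69, 0.155]
wrist_force: [-1.5, 0.5, 0.4]
gripper_width: -0.0002
```

>>> servo_tool:
  rows:
    - [[0,0.001,0,0,0,0,1],[0,0.002,0,0,0,0,1],[0,0.003,0,0,0,0,1],[0,0.004,0,0,0,0,1],[0,0.005,0,0,0,0,1]]

```text
time: 9.5
tool_pos: [0.4719, 0.0389, 0.0813]
tool_rot: [-0.154, -0.69, 0.69, 0.155]
wrist_force: [-0.7, 0.6, 1.2]
gripper_width: 0.0001
```

>>> servo_tool:
  rows:
    - [[0,0.001,0,0,0,0,1],[0,0.002,0,0,0,0,1],[0,0.003,0,0,0,0,1],[0,0.004,0,0,0,0,1],[0,0.005,0,0,0,0,1]]

```text
time: 10.0
tool_pos: [0.4719, 0.0389, 0.0762]
tool_rot: [-0.154, -0.69, 0.69, 0.155]
wrist_force: [0.5, -0.3, 1.9]
gripper_width: -0.0002
```

```bash
python3 go.py .472 .0385 .075 -115.2
```

```text
t 10.0 pos [0.4719 0.0389 0.0762] w -0.0002 F [ 0.54 -0.35  1.92] q [-0.3   0.56  0.17  2.28 -0.28  0.32 -1.91]
axes [[-0.9, -0.0, -0.43], [0.43, -0.0, -0.9], [0.0, -1.0, 0.0]]
shift [-0.0003  0.0012  0.0003] rot [-0.0004 -0.0007  0.0008]
```

>>> servo_tool:
  rows:
    - [[0,0.001,0,0,0,0,1],[0,0.002,0,0,0,0,1],[0,0.003,0,0,0,0,1],[0,0.004,0,0,0,0,1],[0,0.005,0,0,0,0,1]]

```text
time: 10.5
tool_pos: [0.4719, 0.0389, 0.0711]
tool_rot: [-0.154, -0.69, 0.69, 0.155]
wrist_force: [-0.1, -0.8, 1.3]
gripper_width: -0.0001
```

>>> servo_tool:
  rows:
    - [[0,0.001,0,0,0,0,1],[0,0.002,0,0,0,0,1],[0,0.003,0,0,0,0,1],[0,0.003,0,0,0,0,1]]

```text
time: 10.9
tool_pos: [0.4719, 0.0389, 0.0679]
tool_rot: [-0.154, -0.69, 0.69, 0.155]
wrist_force: [1.0, -0.0, 0.2]
gripper_width: 0.0002
```

>>> servo_tool:
  rows:
    - [[0,0.0005,0,0,0,0,1],[0,0.001,0,0,0,0,1]]

```text
time: 11.1
tool_pos: [0.4719, 0.0389, 0.0669]
tool_rot: [-0.154, -0.69, 0.69, 0.155]
wrist_force: [0.5, -0.1, 1.6]
gripper_width: -0.0001
```

>>> servo_tool:
  rows:
    - [[0,0.0005,0,0,0,0,1],[0,0.001,0,0,0,0,1]]

```text
time: 11.3
tool_pos: [0.4719, 0.0389, 0.0659]
tool_rot: [-0.154, -0.69, 0.69, 0.155]
wrist_force: [0.1, 0.4, 1.2]
gripper_width: 0.0
```

>>> servo_tool:
  rows:
    - [[0,0.0005,0,0,0,0,1]]

```text
time: 11.4
tool_pos: [0.4719, 0.0389, 0.0654]
tool_rot: [-0.154, -0.69, 0.69, 0.155]
wrist_force: [-0.5, 0.3, 1.6]
gripper_width: 0.0002
```

>>> servo_tool:
  rows:
    - [[0,0.0005,0,0,0,0,1]]

```text
time: 11.5
tool_pos: [0.4719, 0.0389, 0.065]
tool_rot: [-0.154, -0.69, 0.69, 0.155]
wrist_force: [-0.6, -0.2, 7.6]
gripper_width: 0.0001
```

>>> servo_tool:
  rows:
    - [[0,0.0003,0,0,0,0,1]]

```text
time: 11.6
tool_pos: [0.4719, 0.0389, 0.0649]
tool_rot: [-0.154, -0.69, 0.69, 0.155]
wrist_force: [-0.8, -0.7, 7.8]
gripper_width: 0.0001
```

>>> servo_tool:
  rows:
    - [[0,0.0003,0,0,0,0,1]]

```text
time: 11.7
tool_pos: [0.472, 0.0389, 0.0649]
tool_rot: [0.154, 0.69, -0.69, -0.155]
wrist_force: [-0.5, 0.4, 7.1]
gripper_width: -0.0004
```

Contact at 7.6 N, with the pad at z = 0.065 as predicted. I'll retreat straight up, then aside to look.

>>> servo_tool:
  rows:
    - [[0,-0.004,0,0,0,0,1],[0,-0.02,0,0,0,0,1],[0,-0.05,0,0,0,0,1],[0,-0.09,0,0,0,0,1],[0,-0.1,0.02,0,0,0,1]]

```text
time: 12.2
tool_pos: [0.4672, 0.0228, 0.1681]
tool_rot: [0.156, 0.692, -0.689, -0.151]
wrist_force: [-0.3, 0.3, -1.2]
gripper_width: 0.0003
```

>>> servo_tool:
  rows:
    - [[0,0,0.04,0,0,0,1],[0,0,0.09,0,0,0,1],[0,0,0.14,0,0,0,1],[0,0,0.19,0,0,0,1],[0,0,0.2,0,0,0,1]]

```text
time: 12.7
tool_pos: [0.3781, -0.1636, 0.1668]
tool_rot: [0.158, 0.69, -0.689, -0.155]
wrist_force: [0.1, 0.4, -0.1]
gripper_width: -0.0001
```

```bash
python3 - <<'E'
from workcell import manip
import cv2,numpy as np
f=lambda im,x,y,w,h,k:cv2.resize(im[y:y+h,x:x+w],None,fx=k,fy=k,interpolation=cv2.INTER_CUBIC)
t=manip.read_camera("top")["frame"];s=manip.read_camera("side")["frame"]
cv2.imwrite("pics/e1.png",np.hstack([f(t,280,180,50,70,8),f(s,300,195,50,70,8)]))
a=cv2.imread("pics/side0.png");b=cv2.imread("pics/top0.png")
cv2.imwrite("pics/e2.png",np.vstack([cv2.absdiff(a,s)[:300],cv2.absdiff(b,t)[:300]]))
E
```

```text
(no output)
```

View pics/e1.png

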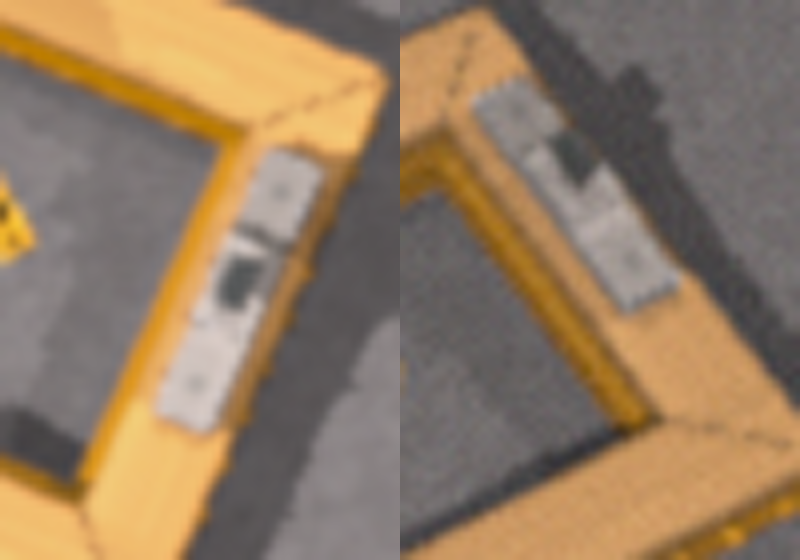

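View pics/e2.png

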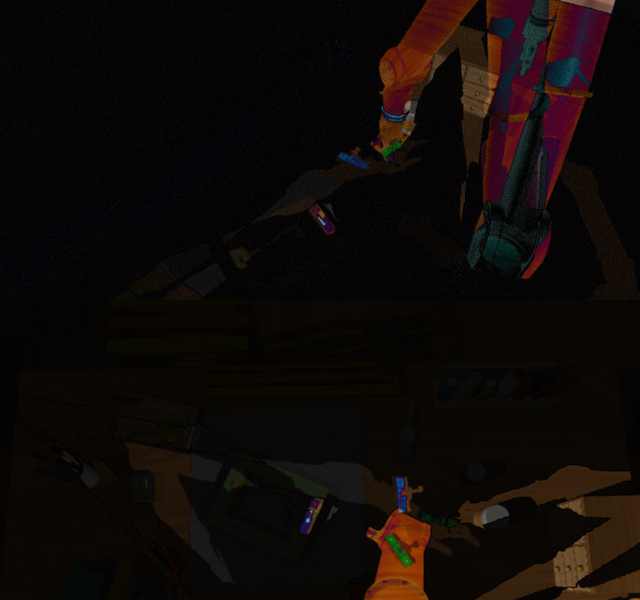

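The pad now sits low at about (575,158) in the side crop. The head lies flat on the rail, and nothing but the gauge and the arm shows in the difference pictures. Handing in.

```bash
python3 -c "
from workcell import manip
print(manip.close_job())"
```

```text
the job is handed in; nothing more can be done
None
```

The steel gauge is standing over the open recess with its head on the frame's back, and its blade is pressed down to the bottom. I handed the job in at about 13 s; no verdict was reported.

- **Placing:** I gripped the gauge by its tall middle and set it down until I felt light contact (8.6 N). In both cameras the head then measured about 1 mm off the recess centre, along and across.
- **Pressing:** I pushed the thumb pad straight down with shut fingers. The blade slid at 1–2 N, then stopped firmly at 7.6–7.8 N with the pad top at z = 0.065 m. That is where it should be with the tip on the 13 mm deep floor. I then lifted straight up and moved clear.
- **Last checks:** The final pictures show the head lying flat and the pad lowered. The before-and-after pictures show no other change than the gauge, the arm and shadows.
- **Disagreements:** The two cameras differed by about 3 mm on where the recess is, but only 1 mm across it. One position fix of the pad, taken before pressing, came out about 25 mm too low because I had marked the wrong dark spot in the side view. I did not use that fix.

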